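Hold the amber screen of a blue-light viewer at its index for colony picking

TASK

I am about to pick glowing colonies from the dishes in the blue-light viewer. First, with the amber screen still shut, slide the 24-well plate flat along the desk, without lifting it, until one long side lies flat against the viewer's front panel, centred on it; then lift the sprung amber screen by its bow handle until its white right edge lines up with the green index clamp, never swinging it well past the clamp (more than about 15 degrees), and keep holding it there: the job finishes with you still holding the screen. Do not shift the clamp, the dishes or the other things on the desk.

Things in the scene. Friction and masses are not known exactly. Their poses are not given: they have to be found in the camera images.
- viewer: Blue-light viewer: white housing 150 (x) x 200 (y) mm, rim 58 mm high, fixed; glowing blue bed 36 mm above the desk with two dishes on it. Origin: centre of its underside, on the desk. +x points away from the robot to the hinge side, +y left, z up. Its flat front panel is the face at x = -75 mm; a knob there (y = +72 mm, 43 mm up) stands out 9 mm, above the plate.
- front_panel (a point): Middle of the foot of the viewer's front panel, at desk height; axes as the viewer's, x points into the panel.
- plate: White 24-well plate, 86 mm (its x) x 128 mm (its y) x 19 mm high, 0.08 to 0.17 kg, loose on the desk in front of the viewer. Origin: centre of its underside. Its foot flange (full size) is 4 mm high, the block above it is 3 mm smaller all round. Seated, its long side touches the front panel, so its origin is 43 mm in front of the panel.
- screen (a joint): Angle of the amber screen about its hinge line, rad: 0 shut, grows as the front edge rises (limit 1.3). Clear amber sheet 135 x 194 x 5 mm, its middle plane through the hinge line, front edge 140 mm from it. Springs pull it shut with 0.6 N m (shut) to 1.1 N m (at 0.8 rad), 5 to 8 N at the handle; let go, it falls shut.
- handle (a point): Middle of the round bar of the screen's dark steel bow handle: bar 10 mm thick, along the viewer's y, 80 mm clear between its posts, its axis 34 mm above the screen's middle plane and, shut, 128 mm in front of the hinge line, 96 mm above the desk. It moves on an arc about the hinge line; the bar may turn between the fingers. Axes as the screen's.
- hinge_line (a point): Middle of the hinge line at the viewer's back edge, 62 mm above the desk and 67 mm behind the viewer's origin; the hinge axis is its y; axes as the viewer's.
- index (a joint): Angle at which the green index clamp is set on the aluminium quadrant, rad, in the same measure as the screen angle: the screen is at the index when its angle equals this one. Set between 0.45 and 0.78; stiff, to be left alone.
- index_mark (a point): Centre of the green index clamp (24 x 11 x 12 mm block with a thumb screw standing out 13 mm to the viewer's right), 100 mm from the hinge line, on the quadrant scale at the viewer's right (-y) side, 107 mm right of its middle. Its -x axis points from the hinge line to the clamp.
- screen_edge (a point): Point on the white right-hand edge of the screen, 100 mm from the hinge line, 98 mm right of its middle; it comes level with the clamp when the screen is at the index. Its -x axis points from the hinge line along the screen.
- dish_red: Closed red 35 mm dish, 12 mm high, on the viewer's bed. Origin: centre of its underside. Leave alone.
- dish_brown: Closed brown 35 mm dish, 12 mm high, on the viewer's bed. Origin: centre of its underside. Leave alone.
- tube_rack: Green microtube rack, 44 x 104 x 34 mm, on the desk to the left. Origin: centre of its underside. Leave alone.
- tweezers: Steel tweezers, 13 x 129 x 10 mm, lying to the right. Origin: centre of the underside. Leave alone.
- immersion_oil: Small brown dropper bottle, 28 mm across, 75 mm high, standing to the right. Origin: centre of its underside. Leave alone.
- marker_pen: Red and white marker pen, 17 x 135 x 16 mm, lying near the desk's edge at the right. Origin: centre of the underside. Leave alone.
Things that resemble listed ones, but are neither listed nor needed, are in the scene too. What is shaped like the plate but turquoise is not meant.

How it is judged (in metres and radians):
On the way, in this order (a step that is already met when the one before it is completed fails the run):
1. with the screen still shut, the plate's long side lies flat against the front panel, centred (x of plate in the frame of viewer between -0.127 and -0.112 m and y of plate in the frame of viewer between -0.022 and 0.022 m and angle between the x axis of plate and the x axis of viewer, either way round below 0.14 rad and height (world z) of plate below 0.006 m and angle between plate's own z axis and vertical below 0.08 rad and value of joint screen below 0.1 rad), for 0.2 s.
2. the screen is held by the fingers at the index (angle between the x axis of screen_edge and the x axis of index_mark, either way round below 0.087 rad and contact force between the fingers and screen above 1.5 N and velocity of joint screen between -0.15 and 0.15 rad/s), for 0.5 s.
At the end, for the whole second after the job is handed in: The plate stands flat on the desk with a long side against the front panel (gap under 9 mm, skewed less than 8 degrees, off centre by less than 22 mm), and the fingers, and nothing else, hold the screen still within 5 degrees of the index clamp, pressing on it with more than 1.5 N (all of step 2 and x of plate in the frame of viewer between -0.127 and -0.112 m and y of plate in the frame of viewer between -0.022 and 0.022 m and angle between the x axis of plate and the x axis of viewer, either way round below 0.14 rad and height (world z) of plate below 0.006 m and angle between plate's own z axis and vertical below 0.08 rad and contact force between screen and plate below 0.1 N and contact force between screen and dish_red below 0.1 N and contact force between screen and dish_brown below 0.1 N and contact force between screen and tube_rack below 0.1 N and contact force between screen and tweezers below 0.1 N and contact force between screen and immersion_oil below 0.1 N and contact force between screen and marker_pen below 0.1 N); the arm keeps its last pose, push and grip.
It fails at once if the plate is lifted off the desk or tipped (height (world z) of plate above 0.012 m or angle between plate's own z axis and vertical above 0.25 rad).
It fails at once if the screen is swung more than about 15 degrees past the index clamp (z of screen_edge in the frame of index_mark above 0.028 m).
It fails at once if the index clamp is shifted (distance of index_mark from where it was at the start of the episode above 0.006 m).
It fails at once if a dish or another thing on the desk is disturbed (distance of any of dish_red, dish_brown, tube_rack, tweezers, immersion_oil, marker_pen from where it was at the start of the episode above 0.015 m).
It also fails if it takes over 64 s, if anything falls off the work surface, if the arm or the gripper's body presses on something with over 40 N, if the wrist force passes 120 N, or if a joint passes its speed limit or range.

ROBOT

A 6-joint arm with a two-finger parallel gripper is mounted at the origin on a cart in front of the work surface, level with it; the furniture and walls round the work are solid. World frame = base frame: x ahead of the robot, y to its left, z up, the work surface at z = 0. Lengths are in mm, angles in rad, forces in N, time in s.
With the tool pointing down it reaches from about 300 to 775 mm from the base axis. Payload 14.6 kg.
Tool frame: the origin (TCP) lies on the centre line of the jaws, within the pads' length; the fingertips stand 19 mm ahead of it and the grasp point (between the pads) is the TCP (bot.tip_reach is the distance from the TCP to the fingertips, in mm); z points along the fingers, y is the line along which they close (so a half turn about z gives the same grasp; the last joint's range is limited). The gripper opens to 85 mm and grips with 20 to 120 N. Pads are 22 mm wide; open, the fingers measure 114 mm over their backs; the gripper's body (76 mm by 85 mm) begins 54 mm behind the grasp point. The pads swing forward as they close: fully open they stand 13 mm farther back than shut.
Start: joints at [1.212, 0.3, 1.521, -0, 1.321, -0.067], TCP at [158.22, 526.741, 250.281] pointing down, gripper open.
Joint ranges: [-3.03, 3.03], [-0.79, 2.21], [0.23, 2.52], [-1.04, 4.18], [0, 3.07], [-2.55, 2.55]. Speed limits (rad/s): [2.22, 2.22, 2.57, 3.14, 3.14, 3.14].

INTERFACE

Orientations are given as a unit quaternion [w, x, y, z].
In Python, from rig import bot gives the robot as it stands. Calls block until the motion is done:
- bot.move_to(position, orientation): joint-space move of the TCP to a pose.
- bot.servo_line(position, attitude=None, speed=150, until_force=None): straight line of the TCP; attitude=None keeps the orientation; speed is the mean speed in mm/s. With until_force (N) it stops when the force on the tool has changed by that much, and returns True; else False.
- bot.move_joints(angles): joint-space move.
- bot.move_gripper(opening, grip_force=None): finger opening in mm; grip_force is the grip in N (None keeps the last); returns when the fingers have stopped.
- bot.dwell(seconds).
- bot.ik(position, orientation): joint angles nearest the present ones, or None.
- bot.read_state(): the state.
- bot.read_camera(name): name is "side" or "top"; returns a dict with "image" (420x560x3 uint8, blue, green, red), "depth" (420x560 float32, mm along the optical axis (not along the pixel's ray), 0 where there is no reading), "fovy" (degrees; the focal length in pixels is half the picture's height over the tangent of half this angle, whatever the lens; pixels are square), "cx", "cy" (the principal point, pixels), "eye" and "attitude" of the camera in the world. Camera axes: x right, y down, z forward; pixel columns grow to the right and rows downward; lengths in mm; the calibration is good to about 2 mm. A picture is of the moment at which its call begins.
A pose or a line that the arm cannot do raises bot.MotionError and nothing moves.
- bot.finish_job(): hands the job in; it is judged then, once.
The state is a dict: "clock": time; "joint_positions": joint angles; "qvel": joint speeds; "effort": joint torques, N m; "ee_pos": TCP position; "tool_rot": TCP orientation; "ft_force": force on the tool from outside, world axes, zero at the start; "moment": the same for the moment, N m; "grip_width": finger opening in mm; "grip_force": force on a finger pad.
Only numpy, scipy, OpenCV 4.12 (cv2) and the standard library are available. Lean on these libraries where they do the work, as an engineer would, in place of code of your own. Each camera call takes 0.05 s, during which the arm holds its last target. There are 200 camera calls.

## Working session

There is one attempt and no reset: what is moved stays moved. The work goes in short steps, each a Python script; the robot and the scene stay as the last script left them, time stands still between calls to the robot, and variables do not carry over. Pictures are saved under pics/ and viewed, at most 10 in all, crops included, and the job is handed in when it is done.

```bash
mkdir -p pics; ls
cat > h.py <<'E'
import numpy as np, cv2
from rig import bot
from scipy.spatial.transform import Rotation as R
def q2R(q): return R.from_quat([q[1],q[2],q[3],q[0]]).as_matrix()
def R2q(M):
    a=R.from_matrix(M).as_quat(); return [a[3],a[0],a[1],a[2]]
def snap(n,f):
    c=bot.read_camera(n); cv2.imwrite('pics/'+f+'.png',c['image']); np.save('pics/'+f+'.npy',c,allow_pickle=True); return c
def load(f): return np.load('pics/'+f+'.npy',allow_pickle=True).item()
def pts(c):
    d=c['depth'];h,w=d.shape;f=h/2/np.tan(np.radians(c['fovy'])/2)
    u,v=np.meshgrid(np.arange(w),np.arange(h))
    P=np.stack([(u-c['cx'])/f*d,(v-c['cy'])/f*d,d],-1)
    return P@q2R(c['attitude']).T+np.array(c['eye'])
def ray(c,u,v):
    f=210/np.tan(np.radians(c['fovy'])/2)
    return np.array(c['eye']),q2R(c['attitude'])@np.array([(u-c['cx'])/f,(v-c['cy'])/f,1])
def onz(c,u,v,z):
    e,r=ray(c,u,v); return e+r*(z-e[2])/r[2]
def tri(c1,p1,c2,p2):
    e1,r1=ray(c1,*p1);e2,r2=ray(c2,*p2)
    s=np.linalg.lstsq(np.stack([r1,-r2],1),e2-e1,rcond=None)[0]
    a=e1+s[0]*r1;b=e2+s[1]*r2
    return (a+b)/2,np.linalg.norm(a-b)
E
python3 - <<'E'
from h import *
for n in('top','side'):
    c=snap(n,n+'0'); print(n,c['eye'],c['attitude'],c['fovy'],c['cx'],c['cy'],(c['depth']>0).mean())
print(bot.read_state())
E
```

```text
pics
top [ 413.7938381    57.19969219 1675.57026452] [-0.02611199  0.71163061 -0.70115362  0.03582802] 44.51993351931047 280.5958419094846 201.59387793355495 0.9960289115646258
side [ -33.60925738 -814.40042824  703.12913506] [-0.46784017  0.8267159  -0.27675082  0.1451736 ] 44.417810690152 273.8773366913511 217.1036474621578 0.9960544217687075
{'clock': 0.1, 'joint_positions': array([ 1.21240347e+00,  3.00432201e-01,  1.52153903e+00, -1.45537297e-05,
        1.32071718e+00, -6.66007776e-02]), 'qvel': array([-0.00033936, -0.00270579,  0.00097151,  0.00145553,  0.00072989,
       -0.00087017]), 'effort': array([-1.90254686e-04, -5.44381571e+01, -3.62374020e+01, -5.18850857e-05,
        3.10414114e-03, -4.28173780e-05]), 'ee_pos': array([158.1536796 , 526.56120097, 249.76043491]), 'tool_rot': array([-1.08657357e-04,  1.45377199e-01,  9.89376152e-01, -5.37042359e-04]), 'ft_force': array([ 0.49511075, -0.13603665,  0.27254282]), 'moment': array([-0.00575515,  0.00818306, -0.00700587]), 'grip_force': 0.0, 'grip_width': 85.47482049473685}
```

View pics/top0.png

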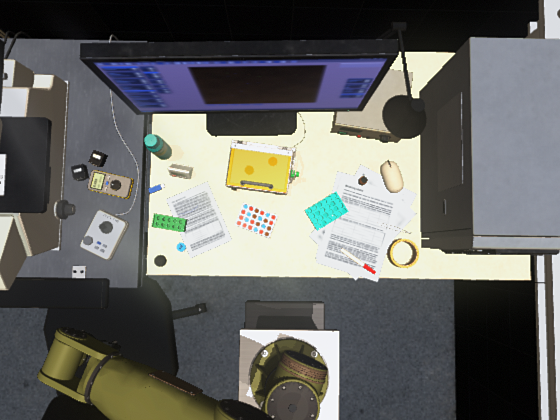

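View pics/side0.png

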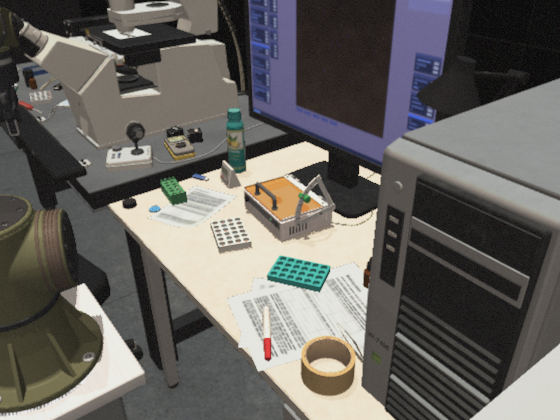

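Plate candidates: white at top (257,220)/side (230,234), and turquoise at top (327,211)/side (299,272). The white one fits because it is white and sits in front of the viewer; the turquoise one is excluded by the text. I'll confirm with an enlarged crop.

Run:
```python
from h import *
a=cv2.imread('pics/top0.png')[130:242,220:310]; cv2.imwrite('pics/ctop.png',cv2.resize(a,None,fx=5.3,fy=5.3,interpolation=cv2.INTER_CUBIC))
a=cv2.imread('pics/side0.png')[165:260,205:340]; cv2.imwrite('pics/cside.png',cv2.resize(a,None,fx=5.9,fy=5.9,interpolation=cv2.INTER_CUBIC))
```

```text
(no output)
```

View pics/ctop.png

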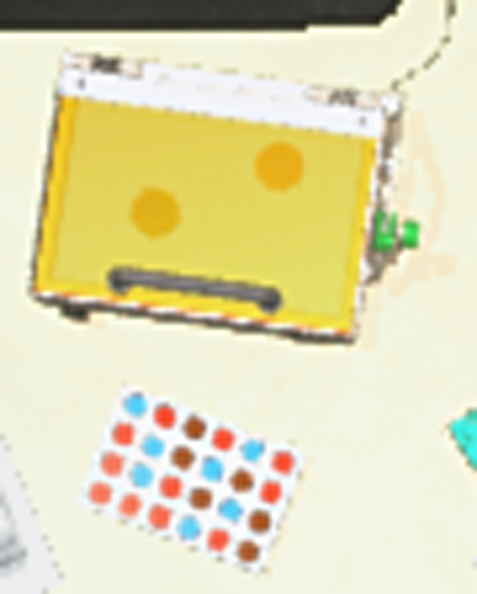

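View pics/cside.png

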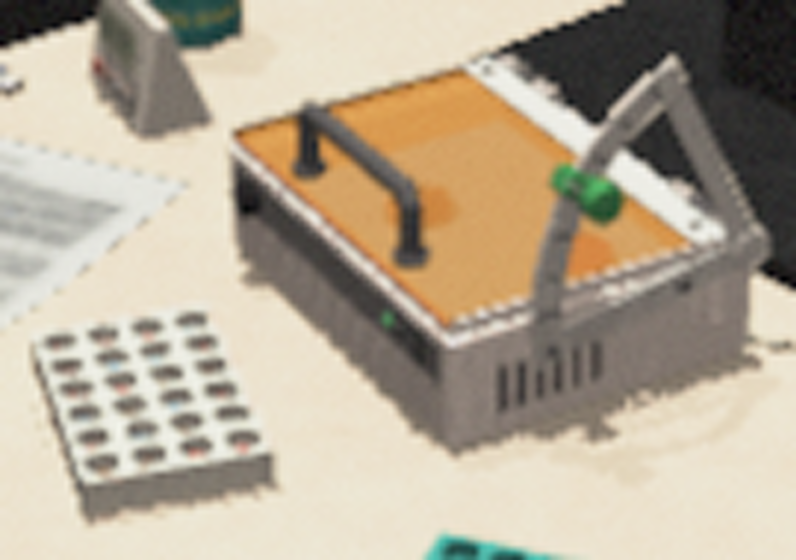

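White plate confirmed: side crop shows the only white 24-well block, at (155,410). The top crop shows the handle bar at (120,278)-(270,298), the clamp at (385,230) and plate corners at (125,390), (300,448), (262,572), (85,505). Next I'll measure.

Run:
```python
from h import *
np.set_printoptions(precision=1,suppress=True)
t=load('top0');s=load('side0')
T=lambda x,y:(220+x/5.3-.4,130+y/5.3-.4); S=lambda x,y:(205+x/5.9-.4,165+y/5.9-.4)
for n,a,b in [('hL',(120,277),(310,112)),('hR',(270,297),(408,190)),('clamp',(383,232),(570,183)),
  ('vFL',(37,295),(235,140)),('vFR',(355,340),(445,342)),
  ('plate L',(125,390),(37,345)),('plate far right',(300,448),(215,312)),]:
  p=T(*a);P=pts(t)[int(round(p[1])),int(round(p[0]))]; print(n,*tri(t,T(*a),s,S(*b)),'depth',P)
print('plate corners z17',[onz(t,*T(*p),18)[:2] for p in[(125,388),(302,448),(263,573),(83,505)]])
for nm,c in(('top',t),('side',s)):
  P=pts(c).reshape(-1,3)
  def sel(x0,x1,y0,y1,z0,z1):
    return P[(P[:,0]>x0)&(P[:,0]<x1)&(P[:,1]>y0)&(P[:,1]<y1)&(P[:,2]>z0)&(P[:,2]<z1)]
  for l,bx in(('plate',(330,470,20,210,12,26)),('viewer',(430,680,-40,260,45,78)),('bar',(440,580,0,220,85,115))):
    q=sel(*bx)
    if len(q)>5: print(nm,l,len(q),np.median(q[:,2]),cv2.minAreaRect(q[:,:2].astype(np.float32)),q.mean(0),q.min(0),q.max(0))
  q=sel(300,480,-20,20,-20,20);print('desk z',np.median(q[:,2]) if len(q) else 0)
```

```text
hL [613.3 155.7  94.6] 1.9869977537888344 depth [611.1 156.6 101.3]
hR [602.   68.   98.3] 0.944960703592906 depth [600.9  66.9  94.8]
clamp [637.3   4.1 117.5] 2.194184378090507 depth [637.7   3.4 128.5]
vFL [606.1 206.9  61.8] 2.6138138887026563 depth [606.5 206.8  56.1]
vFR [581.8  17.   57.7] 1.096775141178062 depth [586.8  14.5  -2.7]
plate L [520.9 172.4   9.9] 71.45775038853712 depth [553.2 157.2  17. ]
plate far right [507.3  53.4  83.8] 16.456970415302496 depth [520.1  49.7   0.8]
plate corners z17 [array([553.8, 156.6]), array([518.7,  47.9]), array([442.2,  70.4]), array([481.9, 180.6])]
top plate 98 15.847394370972324 ((422.6612548828125, 119.14619445800781), (182.70079040527344, 103.36721801757812), 82.00044250488281) [452.2 117.7  16.5] [361.3  22.8  12.1] [470.  209.7  26. ]
top viewer 1666 64.58576846358812 ((632.7525024414062, 106.18252563476562), (214.75094604492188, 96.45777130126953), 89.3497085571289) [636.7 105.2  64.1] [583.6  -1.7  46.1] [680.  213.8  76.9]
desk z 0.713064842060021
side plate 136 16.827996320866703 ((455.74151611328125, 103.60110473632812), (89.1890869140625, 28.139583587646484), 89.97198486328125) [459.   89.4  16.5] [441.7  59.   12. ] [469.8 148.2  21.9]
side viewer 1649 63.146152771990046 ((636.4821166992188, 102.84272766113281), (214.0219268798828, 102.82652282714844), 85.44383239746094) [627.4  82.4  60.9] [579.7  -7.5  45.1] [680.  212.3  77.9]
desk z -0.5427424781401555
```

Run:
```python
from h import *
np.set_printoptions(precision=2,suppress=True)
t=load('top0');s=load('side0')
A=[]
for nm,c in(('top',t),('side',s)):
  P=pts(c).reshape(-1,3)
  def sel(x0,x1,y0,y1,z0,z1):
    return P[(P[:,0]>x0)&(P[:,0]<x1)&(P[:,1]>y0)&(P[:,1]<y1)&(P[:,2]>z0)&(P[:,2]<z1)]
  q=sel(430,565,30,195,13,25); print(nm,'plate',len(q),cv2.minAreaRect(q[:,:2].astype(np.float32)),np.median(q[:,2]))
  q=sel(560,780,-10,240,54,70); print(nm,'viewer',len(q),cv2.minAreaRect(q[:,:2].astype(np.float32)),np.median(q[:,2]))
  q=sel(560,640,50,180,84,110); print(nm,'bar',len(q),q.mean(0),cv2.minAreaRect(q[:,:2].astype(np.float32)),q[:,2].max())
  # green clamp
  im=c['image'].reshape(-1,3).astype(int); g=(im[:,1]>im[:,2]+50)&(im[:,1]>im[:,0]+40)&(P[:,0]>600)&(P[:,0]<700)&(P[:,1]<30)&(P[:,1]>-40)&(P[:,2]>70)
  u=np.where(g)[0]; print(nm,'green',len(u),P[u].mean(0),P[u].min(0),P[u].max(0),u.mean() and (u%560).mean(),(u//560).mean())
```

```text
top plate 554 ((485.4407653808594, 120.79920959472656), (120.80941772460938, 109.35704803466797), 69.75152587890625) 17.703024426256434
top viewer 2537 ((665.93359375, 103.5718994140625), (206.3504638671875, 155.915771484375), 83.75232696533203) 64.4014959873789
top bar 103 [607.71 112.98 100.23] ((607.87109375, 113.306640625), (94.34305572509766, 10.64410400390625), 83.2078857421875) 109.55683904944817
top green 33 [637.1   -3.92 122.83] [628.9  -15.34 116.56] [648.61   6.36 131.62] 294.3333333333333 173.5151515151515
side plate 762 ((498.255859375, 112.87957763671875), (128.34922790527344, 79.43318939208984), 69.3175277709961) 17.218281251829694
side viewer 2096 ((666.1682739257812, 99.14155578613281), (211.96632385253906, 151.94497680664062), 83.43055725097656) 63.834528868764664
side bar 118 [604.25 104.67  96.51] ((605.7918090820312, 108.62351989746094), (95.67232513427734, 10.113180160522461), 83.69996643066406) 102.88119145010126
side green 28 [633.81  -6.43 122.31] [626.96 -20.06 116.99] [646.27   6.94 126.11] 303.39285714285717 195.89285714285714
```

```bash
cat >> h.py <<'E'
VY=-0.119; V=np.array([667.,103.5])
def ax(y): return np.array([np.cos(y),np.sin(y)]),np.array([-np.sin(y),np.cos(y)])
def down(y):
    ex,ey=ax(y); Y=np.r_[ey,0];Z=np.array([0,0,-1.]); return R2q(np.stack([np.cross(Y,Z),Y,Z],1))
def st(): 
    s=bot.read_state(); print(round(s['clock'],2),s['ee_pos'].round(1),s['ft_force'].round(1),round(s['grip_width'],1),round(s['grip_force'],1),s['joint_positions'].round(2)); return s
E
python3 - <<'E'
from h import *
print(bot.tip_reach)
py=np.radians(-20.5); c=np.array([498.5,113.3]); ex,ey=ax(py)
p=c-82*ex
bot.move_to([*p,110],down(py)); st()
print(bot.servo_line([*p,33],speed=120)); print(bot.servo_line([*p,10],speed=40,until_force=4)); st()
for n in('top','side'): snap(n,n+'1')
E
```

```text
19.0
1.88 [421.7 142.6 110.2] [0.2 0.1 0.1] 85.0 0.0 [ 0.24  0.25  1.95  0.    0.94 -0.97]
False
False
3.39 [421.7 142.   10. ] [0.3 0.1 0.2] 85.6 0.0 [ 0.24  0.45  1.99  0.    0.71 -0.97]
```

Run:
```python
from h import *
p=[421.7,142.0]
print(bot.servo_line([*p,0],speed=15,until_force=3)); s=st()
z=s['ee_pos'][2]+2.5
print('z',z)
bot.servo_line([*p,z],speed=20); st()
c=np.array([498.5,113.3])
# advance with contact, rotating to the viewer yaw: go to plate-centre 20 mm short of seat
py=np.radians(-20.5); ex,_=ax(py)
bot.servo_line([*(c-56*ex),z],speed=40); st()
vx,vy=ax(VY); g=V-(118+25)*vx-6*vy
print(bot.servo_line([*(g-55*vx),z],down(VY),speed=30,until_force=15)); st()
for n in('top','side'): snap(n,n+'2')
a=cv2.imread('pics/top2.png')[130:250,200:320]; b=cv2.imread('pics/side2.png')[165:285,190:310]
cv2.imwrite('pics/c2.png',np.hstack([cv2.resize(i,(400,400)) for i in(a,b)]))
```

```text
True
3.9 [421.8 142.1   5.9] [-1.2 -0.8  6.7] 85.4 3.4 [ 0.24  0.46  1.99 -0.    0.7  -0.97]
z 8.3551414557089
4.18 [421.7 142.    8.4] [-0.4 -0.8 -0.8] 85.4 0.0 [ 0.24  0.45  1.99  0.    0.7  -0.97]
4.98 [445.9 132.9   8.3] [ 0.4 -0.6 -0.3] 85.2 0.0 [ 0.21  0.49  1.93 -0.    0.72 -1.  ]
False
6.02 [469.6 121.1   8.4] [ 0.7 -0.7 -0.6] 85.5 0.2 [ 0.18  0.52  1.88 -0.    0.75 -1.27]
```

View pics/c2.png

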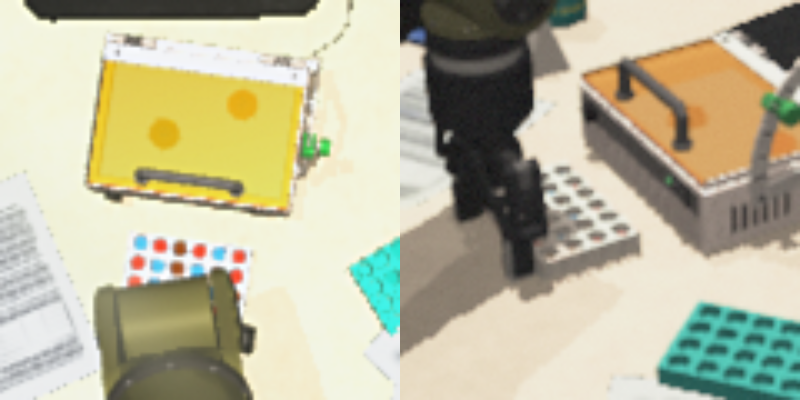

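The plate has turned parallel to the viewer: far corners at crop (132,233) and (252,250), with about 25 mm still to go. Next I compute the y offset and push it home.

Run:
```python
from h import *
np.set_printoptions(precision=1,suppress=True)
t=load('top2'); s=load('side2'); vx,vy=ax(VY)
F=lambda x,y:(200+x*.3-.35,130+y*.3-.35)
k=[onz(t,*F(*p),18)[:2] for p in((132,233),(252,250))]; print([((a-V)@vx,(a-V)@vy) for a in k])
P=pts(s).reshape(-1,3);d=P[:,:2]-V;x=d@vx;y=d@vy
m=(P[:,2]>13)&(P[:,2]<23)&(x>-185)&(x<-85)&(y<80)&(y>-90)
print('right edge y',np.percentile(y[m],[1,3,10]),'far x',np.percentile(x[m],[90,97,99]))
print('panel right corner y (z20-50)',np.percentile(y[(P[:,2]>20)&(P[:,2]<50)&(x>-85)&(x<0)&(y<-60)&(y>-120)],[2,10,50]))
m=(P[:,2]>12)&(P[:,2]<40)&(y<40)&(y>-80)&(x>-90)&(x<-60); print('panel x',np.median(x[m]))
```

```text
[(np.float64(-109.9487015296096), np.float64(53.35157308189331)), (np.float64(-110.75298325333473), np.float64(-64.48130651294868))]
right edge y [-67.3 -66.4 -63.9] far x [-112.9 -110.  -108.4]
panel right corner y (z20-50) [-107.1 -104.4  -97.4]
panel x -74.22164232213036
```

Run:
```python
from h import *
vx,vy=ax(VY); s=bot.read_state(); p=s['ee_pos']
g=p+np.r_[vx,0]*48; g[2]=p[2]
print(bot.servo_line(g,speed=30,until_force=8)); s=st(); q=s['ee_pos']; d=q[:2]-V; print('viewer xy',d@vx,d@vy)
b=q-np.r_[vx,0]*40; bot.servo_line(b,speed=120); 
b2=b.copy();b2[2]=180; bot.servo_line(b2,speed=250)
b3=b2-np.r_[vx,0]*70+np.r_[vy,0]*160; b3[2]=200
bot.move_to(b3,down(VY)); st()
for n in('top','side'): snap(n,n+'3')
t=load('top3');sd=load('side3')
P=pts(sd).reshape(-1,3);d=P[:,:2]-V;x=d@vx;y=d@vy
for z0,z1 in((13,23),):
  m=(P[:,2]>z0)&(P[:,2]<z1)&(x>-175)&(x<-80)&(y<80)&(y>-90)
  print(np.percentile(y[m],[1,3,97,99]),np.percentile(x[m],[1,3,97,99]),cv2.minAreaRect(np.stack([x,y],1)[m].astype(np.float32)))
a=t['image'][130:250,200:320]; b=sd['image'][165:285,190:310]
cv2.imwrite('pics/c3.png',np.hstack([cv2.resize(i,(400,400)) for i in(a,b)]))
```

```text
True
7.21 [503.4 117.    8. ] [-4.2  0.5  7.5] 85.3 4.0 [ 0.16  0.57  1.79  0.    0.79 -1.29]
viewer xy -164.01291281607104 -6.021347391064557
9.27 [413.  288.6 198.9] [0.  0.1 0. ] 85.2 0.0 [ 0.54  0.25  1.71 -0.    1.18 -0.92]
[-67.16132036 -65.60413369  52.78014367  54.56278459] [-154.20719428 -153.37093165  -81.79421909  -80.50178242] ((-117.47637939453125, -5.618095397949219), (76.28439331054688, 128.1742706298828), 0.8026089072227478)
```

View pics/c3.png

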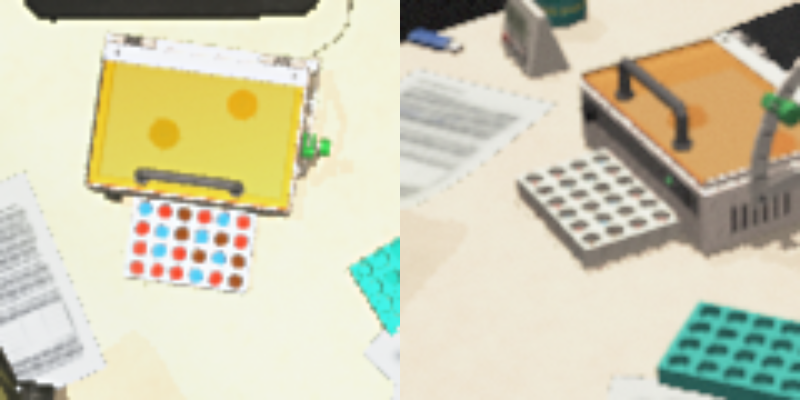

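Seated: plate at about (-117.5, -5.6), with no skew. Next: the clamp angle, the monitor clearance, and hovering over the bar.

```bash
cat >> h.py <<'E'
def bar(a,y=0):
    vx,vy=ax(VY); b=a+0.2596; p=V+(67-132.4*np.cos(b))*vx+y*vy
    return np.array([p[0],p[1],62+132.4*np.sin(b)])
def gq(sgn=1,tilt=0):
    vx,vy=ax(VY); Z=np.r_[-np.sin(tilt)*vx,-np.cos(tilt)]; Y=sgn*np.r_[np.cos(tilt)*vx,-np.sin(tilt)]
    return R2q(np.stack([np.cross(Y,Z),Y,Z],1))
def proj(c,P):
    f=210/np.tan(np.radians(c['fovy'])/2); q=q2R(c['attitude']).T@(P-np.array(c['eye'])); return np.array([c['cx']+f*q[0]/q[2],c['cy']+f*q[1]/q[2]])
E
python3 - <<'E'
from h import *
np.set_printoptions(precision=2,suppress=True)
vx,vy=ax(VY)
def mark(a,y): p=V+(67-100*np.cos(a))*vx+y*vy; return np.array([*p,62+100*np.sin(a)])
for n in('top3','side3'):
  c=load(n); im=c['image'].astype(int); P=pts(c)
  g=(im[...,1]>im[...,2]+50)&(im[...,1]>im[...,0]+40)&(P[...,0]>600)&(P[...,0]<700)&(P[...,1]<30)&(P[...,1]>-40)&(P[...,2]>70)
  v,u=np.where(g); m=np.array([u.mean(),v.mean()])
  A=np.arange(.4,.85,.005); r=[min((np.linalg.norm(proj(c,mark(a,y))-m),y) for y in range(-122,-100)) for a in A]
  i=np.argmin([x[0] for x in r]); print(n,m,A[i],r[i],[ (round(A[j],2),round(r[j][0],2)) for j in range(0,90,10)])
  for a in(.5,.6,.7): print(a,proj(c,mark(a,-107)))
  p=P.reshape(-1,3);k=p[(p[:,1]>-50)&(p[:,1]<250)&(p[:,2]>140)&(p[:,2]<520)&(p[:,0]>450)]; print('monitor min x',np.percentile(k[:,0],[0,1,5]) if len(k) else 0)
for s in(1,-1):
  for a in(0,.4,.7): print(s,a,bot.ik(bar(a)+[0,0,6],gq(s)))
print(bar(0),bar(.6))
E
```

```text
top3 [294.33 173.52] 0.5900000000000002 (np.float64(0.10963892788266431), -110) [(np.float64(0.4), np.float64(3.65)), (np.float64(0.45), np.float64(2.78)), (np.float64(0.5), np.float64(1.85)), (np.float64(0.55), np.float64(0.84)), (np.float64(0.6), np.float64(0.27)), (np.float64(0.65), np.float64(1.39)), (np.float64(0.7), np.float64(2.6)), (np.float64(0.75), np.float64(3.86)), (np.float64(0.8), np.float64(5.18))]
0.5 [292.97 175.19]
0.6 [293.3  173.13]
0.7 [293.66 170.8 ]
monitor min x [450.03 818.16 820.18]
side3 [303.39 195.89] 0.5950000000000002 (np.float64(0.08580559097380605), -107) [(np.float64(0.4), np.float64(7.92)), (np.float64(0.45), np.float64(5.96)), (np.float64(0.5), np.float64(3.95)), (np.float64(0.55), np.float64(1.9)), (np.float64(0.6), np.float64(0.2)), (np.float64(0.65), np.float64(2.3)), (np.float64(0.7), np.float64(4.44)), (np.float64(0.75), np.float64(6.58)), (np.float64(0.8), np.float64(8.73))]
0.5 [301.63 199.52]
0.6 [303.55 195.77]
0.7 [305.78 192.14]
monitor min x [450.03 677.1  817.96]
1 0 [ 0.12  0.6   1.46 -0.    1.09  0.24]
1 0.4 [ 0.11  0.59  1.35 -0.    1.2   0.23]
1 0.7 [ 0.1   0.62  1.23 -0.    1.29  0.22]
-1 0 None
-1 0.4 None
-1 0.7 None
[606.47 110.74  95.99] [647.71 105.81 162.3 ]
```

Both views give an index of 0.59–0.595 rad, and the monitor is clear at x > 815. Grasping the bar now.

Run:
```python
from h import *
b=bar(0); q=gq()
bot.move_gripper(45)
bot.move_to(b+[0,0,60],q); st()
print(bot.servo_line(b+[0,0,6],speed=60,until_force=5)); st()
for n in('top','side'): snap(n,n+'4')
bot.move_gripper(0,40); st()
bot.dwell(.2); st()
c=snap('side','side5')
a=load('side4')['image'][150:270,200:320]; b=c['image'][150:270,200:320]
cv2.imwrite('pics/c5.png',np.hstack([cv2.resize(i,(400,400)) for i in(a,b)]))
```

```text
10.91 [606.1 111.4 156.2] [-0.   0.2  0.4] 44.9 0.0 [0.12 0.53 1.42 0.   1.19 0.24]
False
11.96 [606.7 110.8 102.4] [ 0.9  0.1 -0. ] 45.1 0.0 [0.12 0.6  1.46 0.   1.09 0.24]
12.47 [608.5 110.5 102.6] [17.8 -1.5 -7.1] 8.1 39.5 [ 0.12  0.6   1.46 -0.    1.08  0.24]
12.68 [608.5 110.5 102.6] [17.7 -0.9 -7.6] 8.0 39.5 [ 0.12  0.6   1.46 -0.    1.08  0.24]
```

View pics/c5.png

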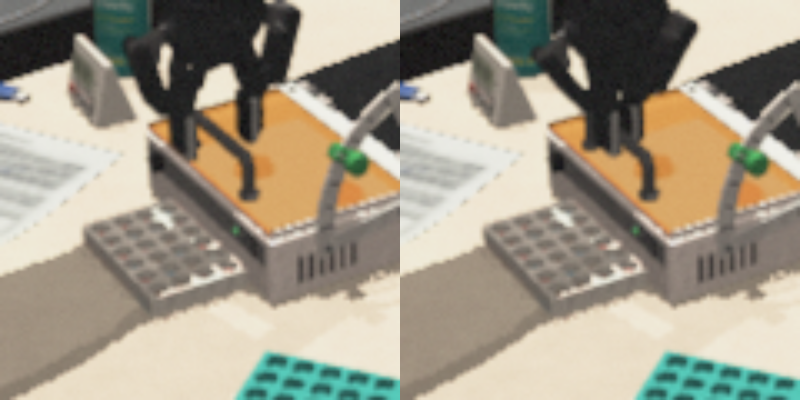

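Run:
```python
from h import *
vx,vy=ax(VY); off=np.r_[2*vx,6]
for a in(0,.06,.12,.2,.28,.36,.44,.5):
    bot.servo_line(bar(a)+off,gq(),speed=50)
    if a in(0,.2,.5): st()
bot.dwell(.2); s=st(); d=s['ee_pos']-off; print((d-bar(.5)))
for n in('top','side'): snap(n,n+'6')
a=load('side6')['image'][130:250,210:330]; b=load('top6')['image'][120:240,200:320]
cv2.imwrite('pics/c6.png',np.hstack([cv2.resize(a,(500,500),interpolation=cv2.INTER_CUBIC),cv2.resize(b[30:,40:],(300,500))]))
```

```text
12.97 [608.7 110.5 102.3] [1.6 0.5 2.4] 8.1 40.6 [ 0.12  0.6   1.45 -0.    1.09  0.24]
13.95 [617.5 109.4 127.3] [-5.1  0.7 -4.4] 8.5 39.3 [0.12 0.59 1.41 0.   1.15 0.24]
15.33 [639.2 106.9 160.4] [-19.2   0.4   5.4] 8.3 39.6 [0.11 0.6  1.31 0.   1.24 0.23]
15.53 [639.  106.9 160.2] [-18.2  -0.1   5.7] 8.0 39.5 [0.11 0.6  1.31 0.   1.24 0.23]
[-1.15652201  0.16745818  1.0265737 ]
```

View pics/c6.png

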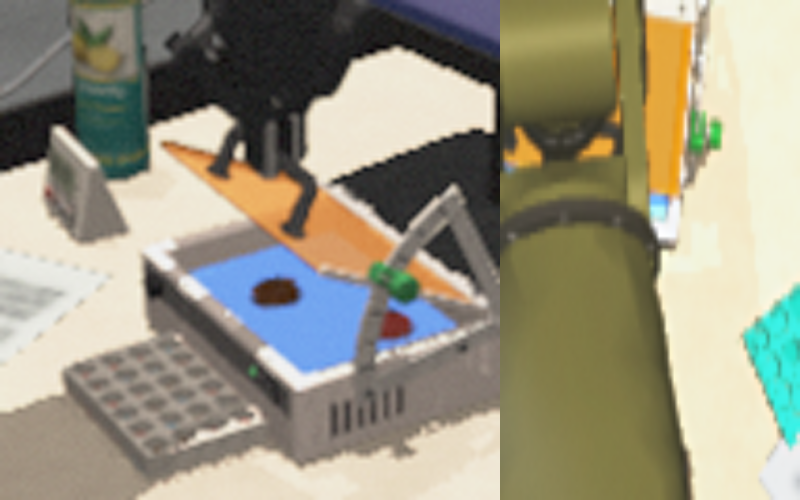

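Run:
```python
from h import *
vx,vy=ax(VY); s=load('side6'); P=pts(s)
for sh in(0,2):
  def E(a,r,y): p=V+sh*vx+(67-r*np.cos(a))*vx+y*vy; return np.array([*p,62+r*np.sin(a)])
  for a in(.46,.5,.54): print(sh,a,'corner px',proj(s,E(a,140,-97)).round(1),'r100',proj(s,E(a,100,-98)).round(1))
print('picked corner',(210+320*.24,130+268*.24))
# screen plane from depth: amber pixels
im=s['image'].astype(int); d=P[...,:2]-V; x=d@vx; y=d@vy; z=P[...,2]
m=(im[...,2]>im[...,0]+60)&(z>75)&(x>-75)&(x<60)&(abs(y)<97)
X=np.stack([x[m],y[m],z[m]],1); 
for _ in range(4):
  C=np.c_[X[:,:2],np.ones(len(X))]; k=np.linalg.lstsq(C,X[:,2],rcond=None)[0]; r=X[:,2]-C@k; X=X[abs(r)<max(2*np.std(r),2)]
print(len(X),k,'angle',np.arctan(-k[0]),'z at hinge',k[0]*67+k[2],np.std(r))
u=np.where(m); print(x[m].min(),z[m].max())
```

```text
0 0.46 corner px [285.6 196.5] r100 [298.9 199.4]
0 0.5 corner px [286.5 194.4] r100 [299.6 197.9]
0 0.54 corner px [287.5 192.2] r100 [300.3 196.4]
2 0.46 corner px [286.3 196.3] r100 [299.6 199.2]
2 0.5 corner px [287.3 194.2] r100 [300.3 197.7]
2 0.54 corner px [288.3 192. ] r100 [301.  196.2]
picked corner (286.8, 194.32)
552 [-5.18675757e-01 -1.49963690e-03  9.98192783e+01] angle 0.4784763442215984 z at hinge 65.06800256605189 0.6617226724157813
-57.764219420232166 152.5049399044865
```

The screen is at about 0.49–0.50 rad (front-right corner at pixel (287,194), which matches). Going up to the index.

Run:
```python
from h import *
vx,vy=ax(VY)
for a in(.55,.595): bot.servo_line(bar(a)+np.r_[.8*vx,6],gq(),speed=30)
bot.dwell(.7); st()
for n in('top','side'): snap(n,n+'7')
s=load('side7');P=pts(s)
im=s['image'].astype(int); d=P[...,:2]-V; x=d@vx; y=d@vy; z=P[...,2]
m=(im[...,2]>im[...,0]+60)&(z>75)&(x>-75)&(x<60)&(abs(y)<97)
X=np.stack([x[m],y[m],z[m]],1)
for _ in range(4):
  C=np.c_[X[:,:2],np.ones(len(X))]; k=np.linalg.lstsq(C,X[:,2],rcond=None)[0]; r=X[:,2]-C@k; X=X[abs(r)<max(2*np.std(r),2)]
print('angle',np.arctan(-k[0]),k[0]*67+k[2])
for a in(.55,.6,.65):
  p=V+(67-140*np.cos(a))*vx-97*vy; print(a,proj(s,np.array([*p,62+140*np.sin(a)])).round(1))
b=im[130:250,210:330].astype(np.uint8)
cv2.imwrite('pics/c7.png',cv2.resize(b[20:95,20:],(800,600),interpolation=cv2.INTER_CUBIC))
```

```text
17.02 [647.  105.9 168.6] [-13.7   0.4   2.6] 8.4 39.5 [0.11 0.61 1.28 0.   1.26 0.23]
angle 0.5632138865254637 65.54609964649913
0.55 [287.8 191.7]
0.6 [289.2 189. ]
0.65 [290.7 186.4]
```

View pics/c7.png

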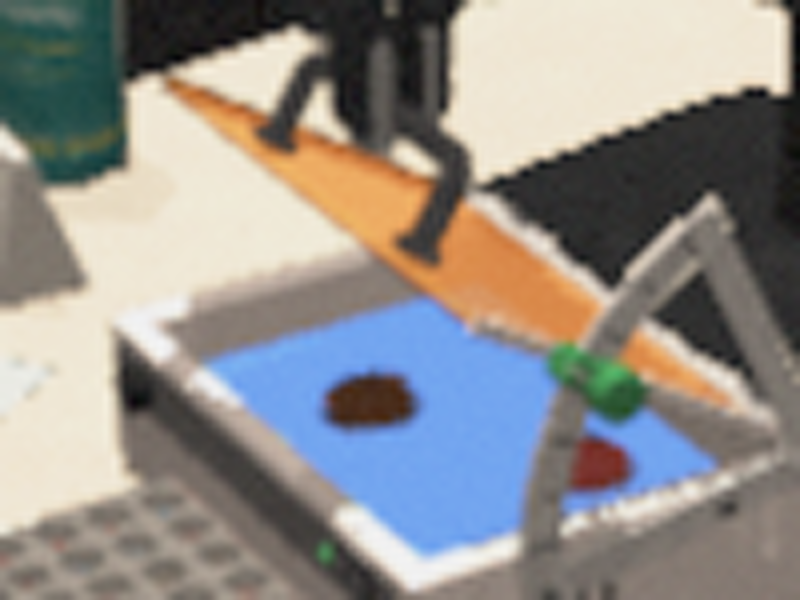

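The screen's white edge runs from the corner at crop (472,322) straight behind the clamp at (600,375). It is at about 0.58 rad against an index of about 0.59, the fingers hold the bar, and the dishes and plate are undisturbed. Handing in.

Run:
```python
from h import *
print(bot.finish_job()); st()
```

```text
the job is handed in; nothing more can be done
None
the job is handed in; nothing more can be done
```

I handed the job in at about 17 s on the robot clock: the plate sits flat against the viewer's front panel, about 6 mm off centre, and the gripper is holding the screen at about 0.58 rad against a measured index of about 0.59; no verdict came back after hand-in.

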